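# Clamp a glued wooden block with a ratchet handle

### The arm

A 7-joint arm with a two-finger parallel gripper is mounted at the origin on the work surface. World frame = base frame: x ahead of the robot, y to its left, z up, the work surface at z = 0. Lengths are in m, angles in rad, forces in N, time in s.
With the tool pointing down it reaches from about 0.35 to 0.9 m from the base axis. Payload 8.1 kg.
Tool frame: the origin (TCP) lies at the very end of the fingers, on their centre line; the grasp point (between the pads) lies 19 mm behind it; z points along the fingers, x is the direction in which the jaws open and shut, and the axes are right-handed (so a half turn about z gives the same grasp; the last joint's range is limited). The gripper opens to 92 mm and grips with 3 to 60 N. Pads are 19 mm wide; open, the fingers measure 130 mm over their backs; the gripper's body (75 mm by 190 mm) begins 47 mm behind the grasp point.
Start: joints at [-1.418, 0.434, 0.025, 1.573, -0.012, 1.134, -0.075], TCP at [0.158, 0.605, 0.227] pointing down, gripper open.
Joint ranges: [-2.62, 2.62], [-0.44, 2.09], [-1.27, 1.32], [0.08, 2.57], [-1.32, 4.46], [0.12, 2], [-2.74, 2.74]. Speed limits (rad/s): [2.22, 2.22, 3.01, 3.01, 3.14, 3.14, 3.14].

### API

Orientations are given as a rotation vector (axis times angle).
In Python, from cell import status, viewer, arm gives the robot as it stands.
- The arm moves only by the tool jog_arm, never from a script. Its argument "commands" is text: rows parted by semicolons, each of 7 numbers parted by spaces: the closure, from -1 (fully open) to 1 (shut), then the shift along the world's x, y, z normalised to -1 to 1, where 1 is 0.3 m, then the turn, a rotation vector about the world's x, y, z normalised to -1 to 1, where 1 is 2 pi rad. In form: jaw dx dy dz wx wy wz; .... A call has exactly 5 rows; each row shifts and turns the commanded pose from where the row before left it; what a row does not reach is not made up. A row lasts 1/10 s, in which the tool goes at most 50 mm and 8.59 degrees, less where a joint would pass 70% of its speed; a pose out of reach is approached as far as the arm can. A call with a number of a shift or a turn outside -1 to 1 is refused whole. A call with a gripper value outside its range is refused whole. The fingers move at their own pace and stop on an object; "force" is the grip in N (left out, the last holds). Time passes only in rows, so rows that do not move let the fingers close, or fill a call up. It gives the time, the measured TCP pose, the force and the opening at its end, in the units of the state.
- status.observe(): the state, without advancing time (a new reading comes with each control period).
- viewer.get_image(name): name is "scene" or "top" or "wrist"; returns a dict with "pixels" (384x512x3 uint8, red, green, blue), "z_map" (384x512 float32, m along the optical axis (not along the pixel's ray), 0 where there is no reading), "camera_matrix" (3x3 intrinsics, pixels), "k1" (the pictures are not rectified: a ray, as slopes to the right and down, at radius r is drawn at 1 + k1 r^2 times it, then the intrinsics apply), "R" (3x3) and "t" (3): a world point X has camera coordinates R X + t. Camera axes: x right, y down, z forward; pixel columns grow to the right and rows downward; lengths in m; the calibration is good to about 2 mm. A picture is of the moment at which its call begins.
- arm.sign_off(): hands the job in, once; it reports no verdict.
The state is a dict: "clock": time; "joints": joint angles; "dq": joint speeds; "joint_efforts": joint torques, N m; "position": TCP position; "ee_rot": TCP orientation; "force": force on the tool from outside, world axes, zero at the start; "ft_torque": the same for the moment, N m; "width": opening from 0.0 (shut) to 1.0 (fully open).
Only numpy, scipy, OpenCV 4.12 (cv2) and the standard library are available. Lean on these libraries where they do the work, as an engineer would, in place of code of your own. Each camera call takes 0.05 s, during which the arm holds its last target. There are 200 camera calls.

### The job

Stand the freshly glued wooden block upright in the corner of the blue shelf clamp, one of its 56 mm wide faces along the black rubber pad and its end up against the low end stop. Then, with the block let go, work the red-knobbed ratchet handle back and forth in short swings until the yellow cam grips the block firmly, a push of about 8 N at the knob: do not crush it, and leave the other things on the shelf alone.

Things in the scene. Friction and masses are not known exactly. Their poses are not given: they have to be found in the camera images.
- block_mid (a point): Centre of the wooden block, about 100 g, 56 mm long (its x) by 36 mm wide (its y) by 60 mm tall (its z). It starts standing upright, loose on the shelf, this point 30 mm above it.
- clamp: Blue steel base screwed to the shelf: plate 8 mm thick, 116 mm along x, y = -126 to +74 mm. Origin on the shelf surface right under the vertical bolt axis, z up. The fence stands on its -y side, the lever points to +y. Two steel stop pins (65 mm tall, at x = +-40, y = 42 mm) hem the lever in: no full turn.
- fence: Grey L-shaped fence, fixed on the base plate parallel to the clamp's axes, set differently across it each time. Origin in the inner corner on the plate's top (8 mm above the shelf). Rubber pad face: plane y = 0. End stop face: plane x = 0. The block goes at x > 0, y > 0: fully home its centre is at x = 28, y = 18, z = 30 mm here, its long side along x.
- pad_mid (a point): Centre of the black rubber pad's face (at x = 29, y = 0, z = 16 mm of the fence): pad 60 mm long, 31 mm high above the plate, springy (15 N per mm, 5 mm at most); the grey fence behind it is 34 mm high. From the pad to the slackened cam there is at least 46 mm.
- stop_mid (a point): Centre of the end stop's inner face (at x = 0, y = 13, z = 9 mm of the fence): grey, rigid, 62 mm wide along y, only 18 mm high above the plate and 10 mm thick, so fingers holding the block's upper part by its ends pass over it.
- cam_mid (a point): Centre of the yellow round cam, 36 mm radius, 10 to 32 mm above the shelf, set 15 mm off-centre on the bolt: turning it clockwise (from above) brings its rim towards the fence and presses the block on the pad; the rim also drags the block towards the end stop. A steel tooth wheel (30 mm radius, up to 43 mm above the shelf) turns with it.
- cam (a joint): Angle of the cam bolt in rad, from 0 (fully slack, cam centre towards the clamp's +y) to 3.0, growing clockwise seen from above, which tightens. It starts slack (0.2 to 0.8) and stays where it is left. It normally meets the seated block between about 1.6 and 2.3.
- lever (a joint): Angle of the ratchet lever in rad about the bolt, -0.6 to 0.6 (stops); 0 = along the clamp's +y, growing clockwise from above. Growing, it takes the cam along by a 12-tooth ratchet (up to 0.55 rad free play first, about 2 N at the knob); going back leaves the cam. 8 N across the lever at the knob is firm, below 6 N slack, above 12 N risks crushing; force at a stop tells nothing.
- knob (a point): Middle of the upright red round knob at the lever's end: 20 mm diameter, standing from 58 to 108 mm above the shelf (this point at 85 mm), 115 mm from the bolt axis. The flat lever under it (16 mm wide) has its top at 58 mm.
- tin: Closed litre tin, bystander, 104 mm diameter, 115 mm tall; origin under its centre.
- cup: Orange paint cup with twist cap, bystander, 70 mm diameter, 81 mm tall; origin under its centre.
- jar: Glass jar with steel lid, bystander, 70 mm diameter, 90 mm tall; origin under its centre.
- spoon: Stainless mixing spoon lying flat, bystander.
- driver: Screwdriver lying flat, bystander.
- glue: White glue bottle with red cap, bystander, 48 mm diameter, 130 mm tall; origin under its centre.

How it is judged:
On the way, in this order (a step that is already met when the one before it is completed fails the run):
1. the block stands upright in the clamp's corner, within 4 mm of the end stop and 11 mm of the pad, let go, the cam not yet on it (x of block_mid in the frame of fence between 0.024 and 0.032 m and z of block_mid in the frame of fence between 0.026 and 0.034 m and angle between block_mid's own z axis and vertical below 0.06 rad and angle between the x axis of fence and the x axis of block_mid, either way round below 0.08 rad and y of block_mid in the frame of fence between 0.013 and 0.029 m and contact force between the fingers and block below 0.3 N and contact force between cam and block below 1 N), for 0.2 s.
2. the cam presses the block with at least 8 N (contact force between cam and block above 8 N), for 0.2 s.
At the end, for the whole second after the job is handed in: The block stands upright (within 0.06 rad) in the fence corner, along the pad within 0.08 rad, within 4 mm of the end stop and pressed on the pad, at rest and let go, and the cam presses on it with at least 8 N (x of block_mid in the frame of fence between 0.024 and 0.032 m and z of block_mid in the frame of fence between 0.026 and 0.034 m and angle between block_mid's own z axis and vertical below 0.06 rad and angle between the x axis of fence and the x axis of block_mid, either way round below 0.08 rad and y of block_mid in the frame of fence between 0.012 and 0.0195 m and contact force between cam and block above 8 N and linear speed of block below 0.01 m/s and contact force between the fingers and block below 0.3 N); the robot touches nothing.
It fails at once if the cam crushes the block (more than 60 N) (contact force between cam and block above 60 N).
It fails at once if a bystander is moved by more than 20 mm (distance of any of tin, cup, jar, spoon, driver, glue from where it was at the start of the episode above 0.02 m).
It also fails if it takes over 72 s, if anything falls off the work surface, if the arm or the gripper's body presses on something with over 40 N, if the wrist force passes 120 N, or if a joint passes its speed limit or range.

## Working session

There is one attempt and no reset: what is moved stays moved. The work goes in short steps, Python scripts to look and compute and a tool call to move; the robot and the scene stay as the last step left them, time stands still between calls to the robot, and variables do not carry over. Pictures are saved under pics/ and viewed, about 8 in all and at most 12, crops included, and the job is handed in when it is done.

Besides the shell and the picture viewer there is one more tool, called after "Call:" by a JSON object that holds its "op" and its "data", one argument or row to a line. jog_arm: Moves the arm, as the interface text tells. Scaled input: -1 to 1 covers 0.3 m each way for a shift and 2 pi rad each way for a turn. Its arguments: {"type":"object","properties":{"commands":{"type":"string"},"force":{"type":"number"}},"required":["commands"]}

```bash
mkdir -p pics; ls; cat > h.py <<'E'
import numpy as np, cv2
from cell import status, viewer, arm
def grab(n):
    d=viewer.get_image(n); np.savez(f'{n}.npz',**d); return d
def pts(d):
    K=d['camera_matrix'];H,W=d['z_map'].shape
    u,v=np.meshgrid(np.arange(W),np.arange(H))
    p=cv2.undistortPoints(np.stack([u,v],-1).reshape(-1,1,2).astype(float),K,np.array([float(d['k1']),0,0,0])).reshape(H,W,2)
    z=d['z_map'][...,None]
    c=np.concatenate([p*z,z],-1)
    return (c-d['t'])@d['R']
E
python3 - <<'E'
from h import *
s=status.observe();print(s)
for n in['scene','top']:
    d=grab(n);cv2.imwrite(f'pics/{n}0.png',cv2.resize(d['pixels'][...,::-1],(768,576),interpolation=cv2.INTER_CUBIC));print(n,d['k1'],d['camera_matrix'],-d['R'].T@d['t'])
E
```

```text
pics
{'clock': 0.0, 'joints': array([-1.41763452,  0.43520965,  0.02497851,  1.57410185, -0.01161836,
        1.13399484, -0.07509851]), 'dq': array([ 0.00081505,  0.00044382,  0.00061789, -0.00127416, -0.00055599,
       -0.00213547, -0.00215002]), 'joint_efforts': array([-3.96645055e-05, -6.67850804e+01,  9.85117704e-01, -3.14462471e+01,
       -6.05774671e-02,  4.26743086e-02,  1.85640206e-04]), 'position': array([0.15803693, 0.60415822, 0.22595148]), 'ee_rot': array([ 2.48584946e+00,  1.91924876e+00, -1.82019434e-03]), 'force': array([-0.3372235 ,  0.50643423, -1.1483824 ]), 'ft_torque': array([0.03170985, 0.02203303, 0.00944555]), 'width': 1.0008374079005378}
scene 0.03996624039963556 [[447.5795757    0.         256.46703689]
 [  0.         447.5795757  188.19584765]
 [  0.           0.           1.        ]] [1.47911206 0.07950909 0.74666099]
top -0.11264400762009838 [[364.25796754   0.         254.19091054]
 [  0.         364.25796754 200.29343697]
 [  0.           0.           1.        ]] [ 0.36819427 -0.02231792  1.14033044]
```

View pics/top0.png

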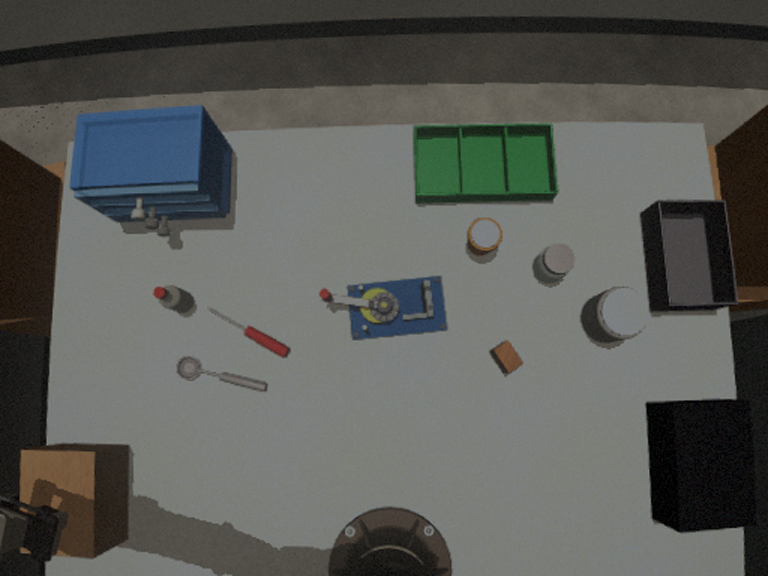

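View pics/scene0.png

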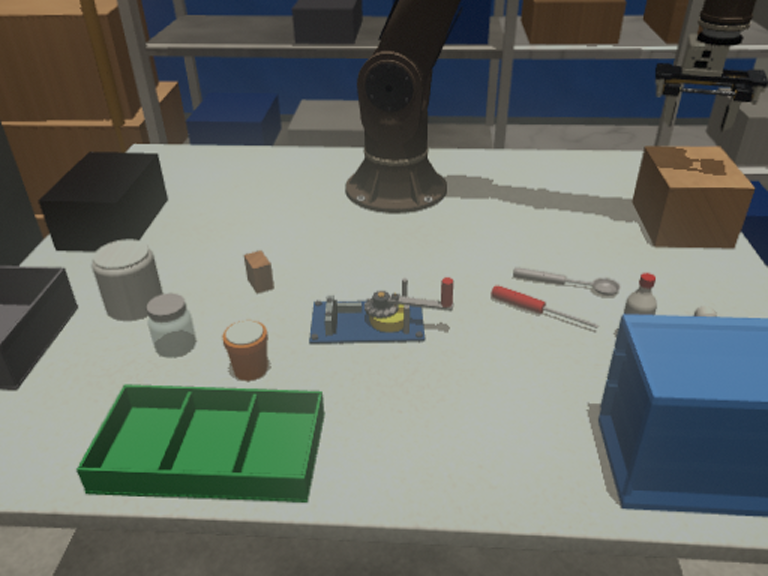

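```bash
python3 - <<'E'
import numpy as np,cv2
from h import pts
d=dict(np.load('top.npz'));P=pts(d);im=d['pixels']
c=cv2.resize(im[175:255,205:355,::-1],None,fx=5.3,fy=5.3,interpolation=cv2.INTER_CUBIC);c=cv2.convertScaleAbs(c,alpha=1.6)
cv2.imwrite('pics/crop1.png',c)
hsv=cv2.cvtColor(im,cv2.COLOR_RGB2HSV)
def rep(n,m):
    m=m&(d['z_map']>0); p=P[m]; print(n,m.sum(),p.mean(0).round(4),np.ptp(p,axis=0).round(3)); return p
R=np.zeros(im.shape[:2],bool);R[215:255,320:355]=1
m=R&(P[...,2]>.05);p=rep('block top',m)
v,u=np.where(m);r=cv2.minAreaRect(p[:,:2].astype(np.float32));print(r, p[:,2].mean())
R=np.zeros(im.shape[:2],bool);R[180:230,225:300]=1
p=rep('plate blue',R&(abs(hsv[...,0].astype(int)-112)<12)&(hsv[...,1]>120)&(P[...,2]<.02));print(cv2.minAreaRect(p[:,:2].astype(np.float32)))
rep('knob',R&(P[...,2]>.09))
for a in ['shelf']: print(P[240:250,250:300,2].mean())
E
```

```text
block top 231 [ 0.4195 -0.2416  0.0591] [0.06  0.057 0.013]
((0.4196884334087372, -0.2419765144586563), (0.054892562329769135, 0.036660242825746536), 34.50720977783203) 0.059072626781368855
plate blue 764 [ 0.5243 -0.0465  0.0071] [0.121 0.194 0.012]
((0.5296635031700134, -0.024279437959194183), (0.1118738204240799, 0.19428284466266632), 4.731252193450928)<stdin>:8: RuntimeWarning: Mean of empty slice.
  ret = um.true_divide(
Traceback (most recent call last):
ValueError: zero-size array to reduction operation maximum which has no identity
```

View pics/crop1.png

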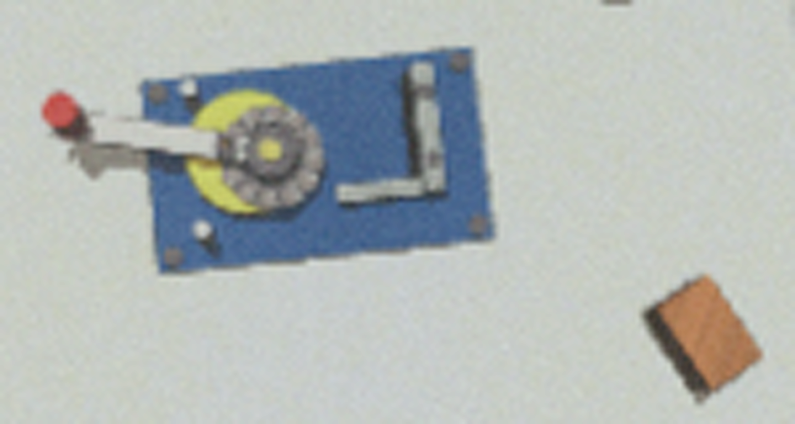

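Call:
{"op": "jog_arm", "data": {
  "commands": "-1 0.062 -0.149 0.031 0 0 -0.0226;-1 0.062 -0.149 0.031 0 0 -0.0226;-1 0.062 -0.149 0.031 0 0 -0.0226;-1 0.062 -0.149 0.031 0 0 -0.0226;-1 0.062 -0.149 0.031 0 0 -0.0226",
  "force": 15
}}

```text
clock: 0.6
position: [0.2515, 0.379, 0.2732]
ee_rot: [3.001, 0.927, -0.001]
force: [1.4, -0.6, 1.4]
width: 0.997
```

Call:
{"op": "jog_arm", "data": {
  "commands": "-1 0.062 -0.149 0.031 0 0 0;-1 0.062 -0.149 0.031 0 0 0;-1 0.062 -0.149 0.031 0 0 0;-1 0.062 -0.149 0.031 0 0 0;-1 0.062 -0.149 0.031 0 0 0"
}}

```text
clock: 1.1
position: [0.3443, 0.1556, 0.32]
ee_rot: [-2.998, -0.936, 0.0]
force: [0.9, 0.6, -0.0]
width: 1.002
```

Call:
{"op": "jog_arm", "data": {
  "commands": "-1 0.062 -0.149 0.031 0 0 0;-1 0.062 -0.149 0.031 0 0 0;-1 0.062 -0.149 0.031 0 0 0;-1 0.062 -0.149 0.031 0 0 0;-1 0.02 -0.06 0.01 0 0 0"
}}

```text
clock: 1.6
position: [0.4255, -0.0437, 0.361]
ee_rot: [3.0, 0.928, 0.003]
force: [0.1, 0.4, -0.4]
width: 0.998
```

```bash
python3 - <<'E'
from h import *
d=grab('wrist');cv2.imwrite('pics/w1.png',cv2.convertScaleAbs(cv2.resize(d['pixels'][...,::-1],(768,576),interpolation=cv2.INTER_CUBIC),alpha=1.4))
s=status.observe();print(s['clock'],s['position'],s['ee_rot'],s['joints'],-d['R'].T@d['t'])
E
```

```text
1.65 [ 0.42577819 -0.04475691  0.36099919] [3.0007051  0.92552477 0.00312036] [-0.83835414 -0.05068907  0.80477014  1.83482369  0.03836866  1.33980521
  0.55542581] [0.38752979 0.01160719 0.519098  ]
```

View pics/w1.png

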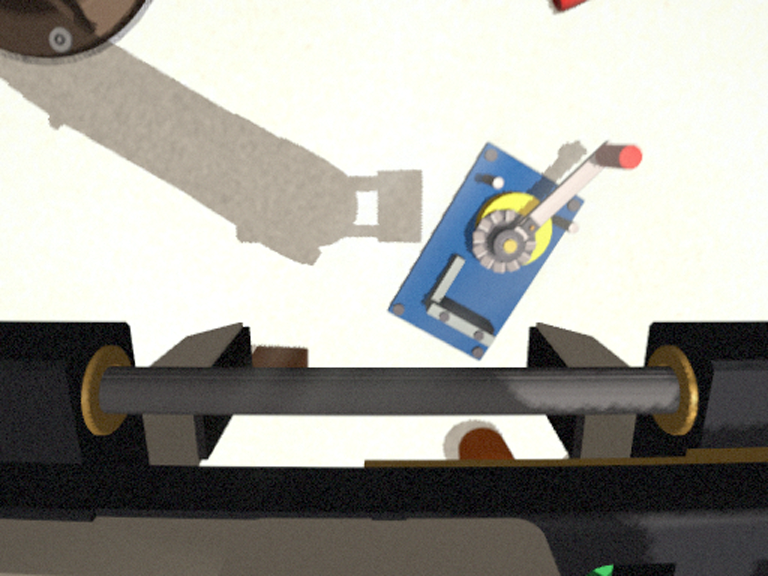

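```bash
python3 - <<'E'
import numpy as np,cv2
from h import pts
d=dict(np.load('wrist.npz'));P=pts(d);im=d['pixels']
cv2.imwrite('pics/w1c.png',cv2.resize(im[145:245,250:350,::-1],(600,600),interpolation=cv2.INTER_CUBIC))
hsv=cv2.cvtColor(im,cv2.COLOR_RGB2HSV)
R=np.zeros(im.shape[:2],bool);R[90:245,250:435]=1
Z=P[...,2]
b=R&(hsv[...,0]>100)&(hsv[...,0]<125)&(hsv[...,1]>110)
print('plate z',np.median(Z[b]),'shelf',np.median(Z[R&(hsv[...,1]<40)&(hsv[...,2]>200)]))
# plate outline from all pixels inside plate hull
q=P[b&(abs(Z-.008)<.006)][:,:2].astype(np.float32);print('plate rect',cv2.minAreaRect(q))
def f(n,m):
    p=P[m];print(n,m.sum(),p.mean(0).round(4),cv2.minAreaRect(p[:,:2].astype(np.float32)))
k=R&((hsv[...,0]<8)|(hsv[...,0]>172))&(hsv[...,1]>120);k[:,:370]=0
f('knobtop',k&(Z>.1))
F=np.zeros_like(R);F[165:235,275:335]=1
f('fence',F&(Z>.037)&(Z<.05))
f('stop',F&(Z>.021)&(Z<.031))
pin=R&(Z>.055)&(Z<.075)
n,l,s,c=cv2.connectedComponentsWithStats(pin.astype(np.uint8))
for i in range(1,n):
    if s[i,4]>5:print('60mm comp',s[i],P[l==i].mean(0).round(4))
y=R&(hsv[...,0]>22)&(hsv[...,0]<35)&(hsv[...,1]>120)
n,l,s,c=cv2.connectedComponentsWithStats(y.astype(np.uint8))
for i in range(1,n):
    if s[i,4]>8:print('yellow',s[i],c[i],P[l==i].mean(0).round(4),cv2.minEnclosingCircle(P[l==i][:,:2].astype(np.float32)))
E
```

```text
plate z 0.008168374876055453 shelf nan
plate rect ((0.5315231680870056, -0.02621343731880188), (0.11373564600944519, 0.19752798974514008), 4.323882579803467)
knobtop 169 [0.5505 0.1128 0.1081] ((0.5509825348854065, 0.11286744475364685), (0.01772831752896309, 0.015282269567251205), 35.2353515625)
fence 736 [ 0.5398 -0.0697  0.0412] ((0.5415321588516235, -0.05290857329964638), (0.07302149385213852, 0.08554965257644653), 4.246191501617432)
stop 309 [ 0.5166 -0.0654  0.026 ] ((0.532983660697937, -0.058211687952280045), (0.07114555686712265, 0.05893423780798912), 18.660303115844727)
60mm comp [ 329   93   79   80 1276] [0.5365 0.0481 0.0597]
60mm comp [327 117   9   8  56] [0.4837 0.0401 0.0641]
60mm comp [377 146  10   9  60] [0.5644 0.0474 0.0632]
yellow [318 128  41  20 345] [338.93333333 135.50724638] [0.5126 0.0313 0.0333] ((0.46067696809768677, 0.02917531691491604), 0.0753273144364357)
yellow [355 147  13  26 165] [361.5030303  158.75757576] [0.5587 0.0233 0.0379] ((0.4813774526119232, 0.007287226151674986), 0.09404703974723816)
  return _methods._mean(a, axis=axis, dtype=dtype,
  ret = ret.dtype.type(ret / rcount)
```

View pics/w1c.png

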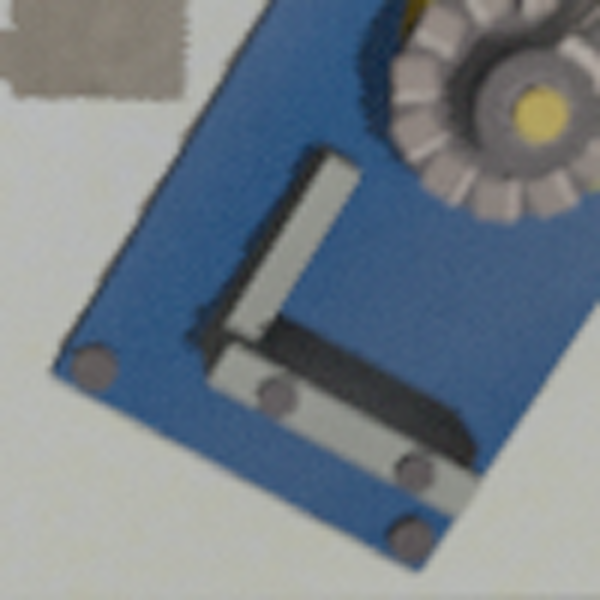

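```bash
cat >> h.py <<'E'
def ray(d,u,v,z):
    p=cv2.undistortPoints(np.array([[[u,v]]],float),d['camera_matrix'],np.array([float(d['k1']),0,0,0])).ravel()
    C=-d['R'].T@d['t'];r=d['R'].T@np.array([*p,1]);return (C+r*(z-C[2])/r[2])
E
python3 - <<'E'
from h import *
d=dict(np.load('wrist.npz'))
g=lambda a,b,z:ray(d,250+(a+.5)/6-.5,145+(b+.5)/6-.5,z)
for n,a,b,z in [('stop in',(362,172),(270,338),.026),('stop out',(330,148),(225,325),.026),('fence in',(240,343),(482,475),.042),('fence out',(207,380),(455,517),.042),('padface bottom',(280,318),(462,420),.008)]:
    p,q=g(*a,z),g(*b,z);v=q-p;print(n,p.round(4),q.round(4),'len',np.linalg.norm(v).round(4),'ang',np.degrees(np.arctan2(v[1],v[0])).round(2))
print('bolt',g(540,117,.06), 'wheel near edge z43', g(495,220,.043),g(440,185,.043))
w=(lambda a:a)
E
```

```text
stop in [ 0.513  -0.0371  0.026 ] [ 0.5194 -0.0847  0.026 ] len 0.0481 ang -82.39
stop out [ 0.5029 -0.0367  0.026 ] [ 0.508  -0.0884  0.026 ] len 0.0519 ang -84.35
fence in [ 0.5098 -0.0868  0.042 ] [ 0.5798 -0.0807  0.042 ] len 0.0702 ang 4.94
fence out [ 0.5087 -0.0991  0.042 ] [ 0.581  -0.0935  0.042 ] len 0.0726 ang 4.44
padface bottom [ 0.5232 -0.0824  0.008 ] [ 0.5796 -0.078   0.008 ] len 0.0566 ang 4.45
bolt [ 5.30433015e-01 -2.51297632e-04  6.00000000e-02] wheel near edge z43 [ 0.54220638 -0.02680424  0.043     ] [ 0.52604034 -0.02740339  0.043     ]
```

Call:
{"op": "jog_arm", "data": {
  "commands": "-1 -0.003 -0.132 -0.1 0 0 0;-1 -0.003 -0.132 -0.1 0 0 0;-1 -0.003 -0.132 -0.1 0 0 0;-1 -0.003 -0.132 -0.1 0 0 0;-1 -0.003 -0.132 -0.1 0 0 0"
}}

```text
clock: 2.15
position: [0.42, -0.2379, 0.2085]
ee_rot: [-2.998, -0.938, -0.0]
force: [1.3, 1.3, 1.4]
width: 1.002
```

Call:
{"op": "jog_arm", "data": {
  "commands": "-1 0 0 -0.1 0 0 0;-1 0 0 -0.1 0 0 0;-1 0 0 -0.07 0 0 0;-1 0 0 0 0 0 0;-1 0 0 0 0 0 0"
}}

```text
clock: 2.65
position: [0.4199, -0.2371, 0.1292]
ee_rot: [-2.999, -0.935, 0.001]
force: [0.3, 0.9, 0.4]
width: 0.998
```

```bash
python3 - <<'E'
from h import *
d=grab('wrist');cv2.imwrite('pics/w2.png',cv2.resize(d['pixels'][...,::-1],(768,576),interpolation=cv2.INTER_CUBIC))
s=status.observe();print(s['clock'],s['position'],s['ee_rot'],s['joints'],s['force'])
E
```

```text
2.7 [ 0.42047863 -0.23729632  0.12978067] [2.99848926e+00 9.35761043e-01 9.25952177e-04] [-0.2607131   0.42105118  0.89117921  2.07959336 -0.44242393  0.83737638
  1.49726721] [ 0.1537541  -1.01695487  1.04820004]
```

View pics/w2.png

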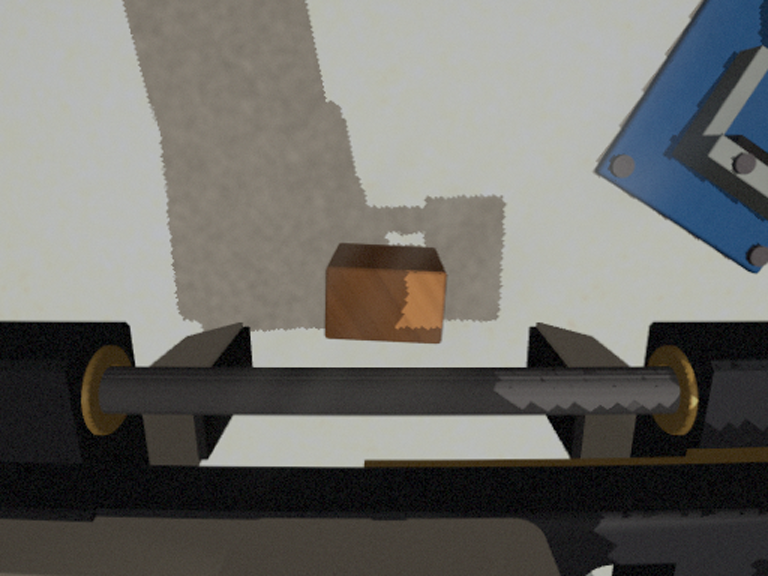

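```bash
python3 - <<'E'
from h import *
d=dict(np.load('wrist.npz'))
c=[ray(d,(a+.5)/1.5-.5,(b+.5)/1.5-.5,.06) for a,b in [(328,268),(444,271),(441,343),(326,338)]]
c=np.array(c);print(c.round(4),c.mean(0))
for i in range(4):
    v=c[(i+1)%4]-c[i];print(np.linalg.norm(v),np.degrees(np.arctan2(v[1],v[0])))
E
```

```text
[[ 0.39   -0.2427  0.06  ]
 [ 0.4345 -0.2137  0.06  ]
 [ 0.4541 -0.2429  0.06  ]
 [ 0.4078 -0.2719  0.06  ]] [ 0.42160367 -0.24279371  0.06      ]
0.05311338263830068 33.15198714873236
0.035257199673461144 -56.07883474397655
0.05468056115907072 -147.97069500530915
0.03419981685752739 121.33667255382444
```

Call:
{"op": "jog_arm", "data": {
  "commands": "-1 0.003 -0.018 -0.08 0 0 0;-1 0 0 -0.09 0 0 0;-1 0 0 -0.09 0 0 0;-1 0 0 -0.08 0 0 0;-1 0 0 0 0 0 0"
}}

```text
clock: 3.2
position: [0.4207, -0.2418, 0.0262]
ee_rot: [-2.997, -0.936, 0.002]
force: [-0.2, 0.6, -0.1]
width: 1.003
```

Call:
{"op": "jog_arm", "data": {
  "commands": "1 0 0 0 0 0 0;1 0 0 0 0 0 0;1 0 0 0 0 0 0;1 0 0 0 0 0 0;1 0 0 0 0 0 0",
  "force": 20
}}

```text
clock: 3.7
position: [0.4213, -0.2425, 0.0274]
ee_rot: [2.998, 0.936, 0.001]
force: [0.1, -0.1, 3.1]
width: 0.612
```

Call:
{"op": "jog_arm", "data": {
  "commands": "1 0 0 0.07 0 0 0;1 0 0 0.12 0 0 0;1 0 0 0.12 0 0 0;1 0 0 0.04 0 0 0;1 0 0 0 0 0 0"
}}

```text
clock: 4.2
position: [0.422, -0.2427, 0.1332]
ee_rot: [2.997, 0.936, 0.004]
force: [-0.3, -0.4, -0.7]
width: 0.613
```

Call:
{"op": "jog_arm", "data": {
  "commands": "1 0.083 0.124 0 0 0 -0.01667;1 0.083 0.124 0 0 0 -0.01667;1 0.083 0.124 0 0 0 -0.01667;1 0.083 0.124 0 0 0 -0.01667;1 0.081 0.123 0 0 0 -0.01667"
}}

```text
clock: 4.7
position: [0.5449, -0.0547, 0.1302]
ee_rot: [-3.139, -0.121, 0.003]
force: [0.3, -1.1, -1.2]
width: 0.611
```

Call:
{"op": "jog_arm", "data": {
  "commands": "1 0 0 -0.06 0 0 0;1 0 0 -0.06 0 0 0;1 0 0 -0.03 0 0 0;1 0 0 0 0 0 0;1 0 0 0 0 0 0"
}}

```text
clock: 5.2
position: [0.5445, -0.0574, 0.0868]
ee_rot: [3.139, 0.126, -0.001]
force: [-0.1, -0.3, -0.8]
width: 0.613
```

```bash
python3 - <<'E'
from h import *
d=grab('wrist');im=d['pixels'][...,::-1];cv2.imwrite('pics/w3.png',cv2.convertScaleAbs(cv2.resize(im,(768,576),interpolation=cv2.INTER_CUBIC),alpha=1.5))
s=status.observe();print(s['clock'],s['position'],s['ee_rot'],s['joints'],s['force'])
E
```

```text
5.25 [ 0.54494691 -0.05743149  0.08724356] [3.13899786e+00 1.25891648e-01 6.25364843e-04] [-0.63521398  0.64563809  0.96241002  1.96892058 -0.68644611  0.89319255
  0.7729063 ] [-0.15548471  0.69734928 -0.74146471]
```

View pics/w3.png

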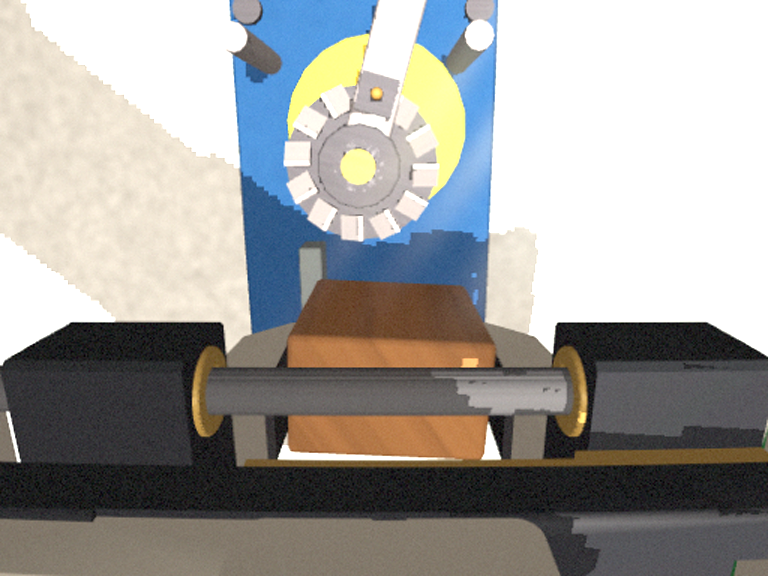

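```bash
python3 - <<'E'
from h import *
d=dict(np.load('wrist.npz'))
g=lambda a,b,z:ray(d,(a+.5)/1.5-.5,(b+.5)/1.5-.5,z)
c=np.array([g(a,b,.1195) for a,b in [(290,339),(489,344),(482,458),(289,452)]]);print(c.round(4),c.mean(0))
for a,b,z in[((326,247),(320,280),.026),((301,247),(300,300),.026),((245,230),(252,328),.008),((492,150),(486,300),.008),((357,165),(357,166),.06)]:
    p,q=g(*a,z),g(*b,z);v=p-q;print(p.round(4),q.round(4),np.degrees(np.arctan2(v[1],v[0]))-90)
E
```

```text
[[ 0.5175 -0.0418  0.1195]
 [ 0.5697 -0.039   0.1195]
 [ 0.5724 -0.0733  0.1195]
 [ 0.5182 -0.0758  0.1195]] [ 0.54445656 -0.05746192  0.1195    ]
[ 0.5155 -0.0358  0.026 ] [ 0.5136 -0.0509  0.026 ] -7.225050957377292
[ 0.5046 -0.0367  0.026 ] [ 0.505  -0.0609  0.026 ] 1.0819018062395003
[ 0.4751 -0.0345  0.008 ] [ 0.479  -0.0831  0.008 ] 4.6327714668975375
[0.5859 0.0111 0.008 ] [ 0.5921 -0.0594  0.008 ] 5.034128799673525
[0.5287 0.0016 0.06  ] [0.5287 0.0013 0.06  ] 3.787043019179137
```

Call:
{"op": "jog_arm", "data": {
  "commands": "1 0.008 0 -0.02 0 0 0;1 0 0 -0.06 0 0 0;1 0 0 -0.06 0 0 0;1 0 0 -0.02 0 0 0;1 0 0 -0.006 0 0 0"
}}

```text
clock: 5.75
position: [0.5471, -0.0569, 0.0369]
ee_rot: [-3.139, -0.127, 0.001]
force: [1.0, -0.1, -0.5]
width: 0.611
```

Call:
{"op": "jog_arm", "data": {
  "commands": "1 0 0 -0.003 0 0 0;1 0 0 -0.003 0 0 0;1 0 0 0 0 0 0;1 0 0 0 0 0 0;1 0 0 0 0 0 0"
}}

```text
clock: 6.25
position: [0.5474, -0.0568, 0.0356]
ee_rot: [-3.139, -0.128, -0.001]
force: [0.1, 0.5, -0.3]
width: 0.612
```

Call:
{"op": "jog_arm", "data": {
  "commands": "1 -0.003 0 0 0 0 0;1 -0.003 0 0 0 0 0;1 -0.002 0 0 0 0 0;1 0 0 0 0 0 0;1 0 0 0 0 0 0"
}}

```text
clock: 6.75
position: [0.545, -0.0569, 0.0355]
ee_rot: [-3.139, -0.127, -0.0]
force: [0.5, -0.5, 2.5]
width: 0.615
```

Call:
{"op": "jog_arm", "data": {
  "commands": "1 0 -0.004 0 0 0 0;1 0 -0.004 0 0 0 0;1 0.001 -0.003 0 0 0 0;1 0 0 0 0 0 0;1 0 0 0 0 0 0"
}}

```text
clock: 7.25
position: [0.5451, -0.0585, 0.0355]
ee_rot: [-3.136, -0.129, 0.001]
force: [-1.1, 5.9, 7.5]
width: 0.616
```

Call:
{"op": "jog_arm", "data": {
  "commands": "1 0 0.002 0.003 0 0 0;1 -0.003 0 0 0 0 0;1 -0.003 0 0 0 0 0;1 0 0 0 0 0 0;1 0 0 0 0 0 0"
}}

```text
clock: 7.75
position: [0.5438, -0.0588, 0.0361]
ee_rot: [-3.138, -0.129, -0.001]
force: [3.2, 4.0, -2.0]
width: 0.616
```

Call:
{"op": "jog_arm", "data": {
  "commands": "1 -0.003 0 0 0 0 0;1 -0.003 0 0 0 0 0;1 0 0 0 0 0 0;1 0 0 0 0 0 0;1 0 0 0 0 0 0"
}}

```text
clock: 8.25
position: [0.5435, -0.0587, 0.0364]
ee_rot: [-3.139, -0.129, -0.005]
force: [7.2, 5.1, -4.2]
width: 0.613
```

Call:
{"op": "jog_arm", "data": {
  "commands": "1 0.005 0 -0.002 0 0 0;1 0 0 0 0 0 0;-1 0 0 0 0 0 0;-1 0 0 0 0 0 0;-1 0 0 0 0 0 0"
}}

```text
clock: 8.75
position: [0.5427, -0.0603, 0.0356]
ee_rot: [3.138, 0.126, -0.001]
force: [-1.0, -0.7, -0.1]
width: 0.828
```

Call:
{"op": "jog_arm", "data": {
  "commands": "-1 0 0 0 0 0 0;-1 0 0 0.05 0 0 0;-1 0 0 0.15 0 0 0;-1 0 0 0.15 0 0 0;-1 0 0 0.15 0 0 0"
}}

```text
clock: 9.25
position: [0.5425, -0.0602, 0.1882]
ee_rot: [3.138, 0.125, -0.001]
force: [1.3, -0.0, -0.9]
width: 0.996
```

Call:
{"op": "jog_arm", "data": {
  "commands": "-1 0 0 0.1 0 0 0;-1 0 -0.166 0 0 0 0;-1 0 -0.1 0 0 0 0;-1 0 0 0 0 0 0;-1 0 0 0 0 0 0"
}}

```text
clock: 9.75
position: [0.5426, -0.1402, 0.2164]
ee_rot: [-3.139, -0.124, -0.001]
force: [0.2, 0.2, -0.8]
width: 1.004
```

```bash
python3 - <<'E'
from h import *
d=grab('wrist');im=d['pixels'][...,::-1];cv2.imwrite('pics/w4.png',cv2.convertScaleAbs(cv2.resize(im,(768,576),interpolation=cv2.INTER_CUBIC),alpha=1.3))
s=status.observe();print(s['clock'],s['position'],s['ee_rot'],s['joints'],s['force'])
E
```

```text
9.8 [ 0.54286829 -0.13902146  0.21603345] [-3.13850036e+00 -1.26608534e-01  1.34609752e-05] [-0.58309555  0.51417918  1.10115609  1.80331367 -0.5040369   1.14077261
  0.76674129] [-0.60314219  0.55062403 -0.77344892]
```

View pics/w4.png

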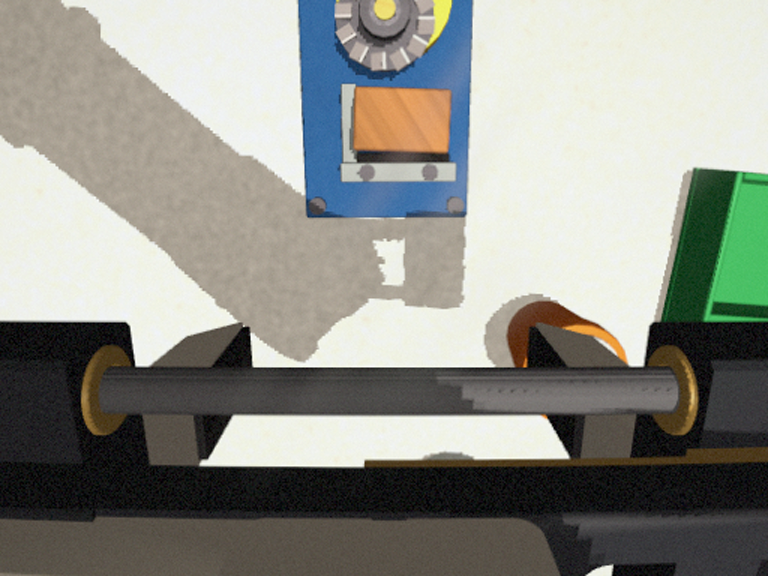

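Call:
{"op": "jog_arm", "data": {
  "commands": "0.1 0.006 0.16 0 0 0 0;0.1 0.006 0.16 0 0 0 0;0.1 0.006 0.16 0 0 0 0;0.1 0.006 0.16 0 0 0 0;0.1 0.003 0.16 0 0 0 0",
  "force": 40
}}

```text
clock: 10.3
position: [0.5504, 0.1042, 0.2157]
ee_rot: [-3.138, -0.131, 0.001]
force: [1.5, -0.4, 0.2]
width: 0.614
```

Call:
{"op": "jog_arm", "data": {
  "commands": "0.1 0 0.04 -0.1 0 0 0;0.1 0 0 -0.1 0 0 0;0.1 0 0 -0.08 0 0 0;0.1 0 0 0 0 0 0;0.1 0 0 0 0 0 0"
}}

```text
clock: 10.8
position: [0.551, 0.1133, 0.1321]
ee_rot: [3.139, 0.129, -0.001]
force: [0.6, -0.2, 1.0]
width: 0.45
```

```bash
python3 - <<'E'
from h import *
d=grab('wrist');im=d['pixels'][...,::-1];cv2.imwrite('pics/w5.png',cv2.convertScaleAbs(cv2.resize(im,(768,576),interpolation=cv2.INTER_CUBIC),alpha=1.3))
s=status.observe();print(s['clock'],s['position'],s['ee_rot'],s['joints'],s['force'],s['width'])
E
```

```text
10.85 [0.5516082  0.11300135 0.13276287] [-3.13892673e+00 -1.28189949e-01 -1.48359979e-03] [-0.98416418  0.62855125  1.05009199  1.893763   -0.64813166  1.00648678
  0.43577847] [ 1.23603961 -0.14020213 -0.13837397] 0.44802025893302866
```

View pics/w5.png

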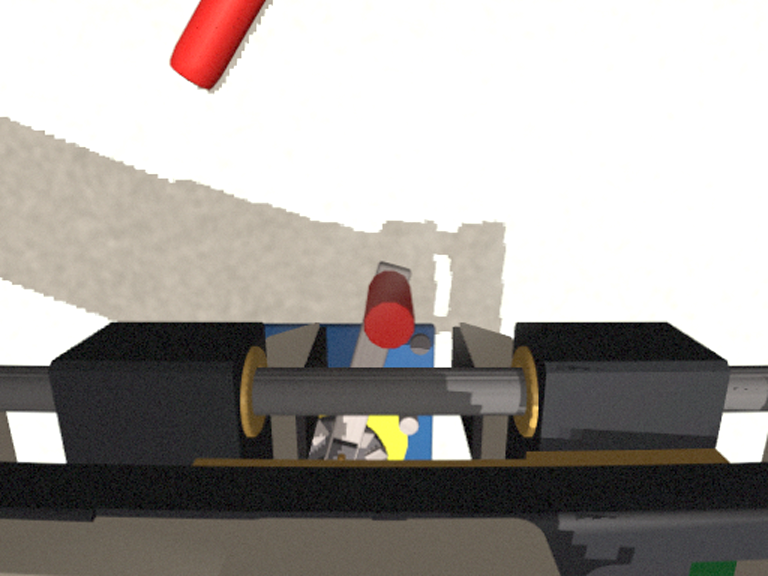

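Call:
{"op": "jog_arm", "data": {
  "commands": "0.1 0 0 -0.08 0 0 0;0.1 0 0 -0.08 0 0 0;0.1 0 0 -0.06 0 0 0;0.45 0 0 0 0 0 0;0.45 0 0 0 0 0 0"
}}

```text
clock: 11.35
position: [0.552, 0.1126, 0.067]
ee_rot: [-3.139, -0.127, -0.002]
force: [-0.2, -0.4, 0.2]
width: 0.323
```

```bash
cat >> h.py <<'E'
psi=np.radians(4.7);B=np.array([.529,.0005])
def kn(th,r=.115): return B+r*np.array([np.sin(th-psi),np.cos(th-psi)])
def where():
    s=status.observe();p=s['position'];v=p[:2]-B;th=np.arctan2(v[0],v[1])+psi
    t=np.array([np.cos(th-psi),-np.sin(th-psi)]);n=np.array([np.sin(th-psi),np.cos(th-psi)])
    print('t',s['clock'],'pos',p.round(4),'th',th.round(3),'r',np.linalg.norm(v).round(4),'Ftan %.1f Frad %.1f'%(-s['force'][:2]@t,-s['force'][:2]@n),'w',s['width'])
E
python3 - <<'E'
from h import *
where()
th=[.27,.1,-.07,-.24,-.4,-.55,-.4,-.2,0,.2,.4,.52]
p=np.array([kn(t) for t in th]);print(p.round(4));
for t,q in zip(th[1:],np.diff(p,axis=0)/.3):print(t,q.round(3))
E
```

```text
t 11.35 pos [0.552  0.1126 0.067 ] th 0.284 r 0.1145 Ftan 0.1 Frad 0.4 w 0.3232397375712463
[[0.5505 0.1135]
 [0.5311 0.1155]
 [0.5116 0.1142]
 [0.4926 0.1096]
 [0.4757 0.1024]
 [0.4611 0.0933]
 [0.4757 0.1024]
 [0.497  0.111 ]
 [0.5196 0.1151]
 [0.5425 0.1147]
 [0.565  0.1097]
 [0.5778 0.1046]]
0.1 [-0.065  0.007]
-0.07 [-0.065 -0.004]
-0.24 [-0.063 -0.015]
-0.4 [-0.056 -0.024]
-0.55 [-0.049 -0.03 ]
-0.4 [0.049 0.03 ]
-0.2 [0.071 0.029]
0 [0.075 0.014]
0.2 [ 0.077 -0.001]
0.4 [ 0.075 -0.017]
0.52 [ 0.043 -0.017]
```

Call:
{"op": "jog_arm", "data": {
  "commands": "0.45 -0.066 0.007 0 0 0 0;0.45 -0.065 -0.004 0 0 0 0;0.45 -0.063 -0.015 0 0 0 0;0.45 -0.056 -0.024 0 0 0 0;0.45 -0.049 -0.03 0 0 0 0"
}}

```text
clock: 11.85
position: [0.4622, 0.0934, 0.0673]
ee_rot: [-3.137, -0.129, -0.005]
force: [0.3, -0.3, 0.5]
width: 0.272
```

Call:
{"op": "jog_arm", "data": {
  "commands": "0.45 0 0 0 0 0 0;0.45 0.049 0.03 0 0 0 0;0.45 0.071 0.029 0 0 0 0;0.45 0.075 0.014 0 0 0 0;0.45 0 0 0 0 0 0"
}}

```text
clock: 12.35
position: [0.524, 0.1162, 0.0668]
ee_rot: [-3.139, -0.131, -0.007]
force: [-0.1, -0.5, -0.1]
width: 0.274
```

```bash
python3 -c "
from h import *
where()"
```

```text
t 12.35 pos [0.524  0.1162 0.0668] th 0.038 r 0.1158 Ftan 0.1 Frad 0.5 w 0.27389316442695455
```

Call:
{"op": "jog_arm", "data": {
  "commands": "0.45 0.062 -0.003 0 0 0 0;0.45 0.04 -0.006 0 0 0 0;0.45 0.03 -0.008 0 0 0 0;0.45 0.02 -0.006 0 0 0 0;0.45 0.02 -0.008 0 0 0 0"
}}

```text
clock: 12.85
position: [0.5717, 0.1052, 0.0657]
ee_rot: [-3.139, -0.127, 0.0]
force: [-2.7, 2.3, 0.0]
width: 0.277
```

```bash
python3 - <<'E'
from h import *
where()
d=grab('top');P=pts(d);im=d['pixels'];hsv=cv2.cvtColor(im,cv2.COLOR_RGB2HSV)
cv2.imwrite('pics/t2.png',cv2.convertScaleAbs(cv2.resize(im[165:240,200:310,::-1],None,fx=7,fy=7,interpolation=cv2.INTER_CUBIC),alpha=1.7))
E
```

```text
t 12.85 pos [0.5717 0.1052 0.0657] th 0.469 r 0.1131 Ftan 3.4 Frad -1.1 w 0.27729426042258454
```

View pics/t2.png

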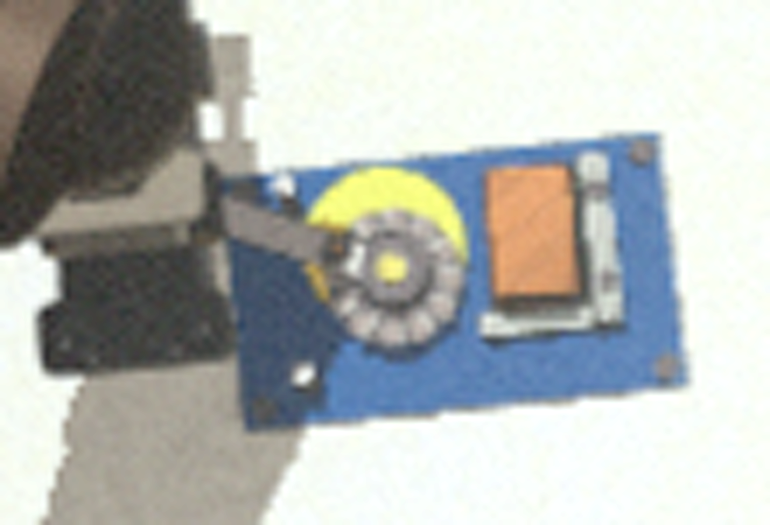

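Call:
{"op": "jog_arm", "data": {
  "commands": "0.45 -0.066 0.023 0 0 0 0;0.45 -0.076 0.009 0 0 0 0;0.45 -0.077 -0.007 0 0 0 0;0.45 -0.074 -0.022 0 0 0 0;0.45 -0.07 -0.038 0 0 0 0"
}}

```text
clock: 13.4
position: [0.4625, 0.0952, 0.0659]
ee_rot: [-3.139, -0.129, -0.003]
force: [1.2, 0.4, 0.1]
width: 0.272
```

```bash
python3 -c "
from h import *
where()
p=status.observe()['position'][:2]
th=[-.5,-.4,-.3,-.2,-.1,0,.1,.2,.3,.4,.5]
q=np.array([kn(t) for t in th]);print((np.diff(q,axis=0)/.3).round(3),(kn(-.5)-p))"
```

```text
t 13.4 pos [0.4625 0.0952 0.0659] th -0.53 r 0.1157 Ftan -1.2 Frad 0.4 w 0.27153855745238775
[[ 0.033  0.019]
 [ 0.035  0.016]
 [ 0.036  0.012]
 [ 0.037  0.009]
 [ 0.038  0.005]
 [ 0.038  0.001]
 [ 0.038 -0.003]
 [ 0.038 -0.006]
 [ 0.037 -0.01 ]
 [ 0.036 -0.014]] [0.00323298 0.00133524]
```

Forward slowly, 0.1 rad per row.

Call:
{"op": "jog_arm", "data": {
  "commands": "0.45 0.044 0.024 0 0 0 0;0.45 0.035 0.016 0 0 0 0;0.45 0.036 0.012 0 0 0 0;0.45 0.037 0.009 0 0 0 0;0.45 0.038 0.005 0 0 0 0"
}}

```text
clock: 13.9
position: [0.5207, 0.115, 0.0656]
ee_rot: [3.139, 0.128, 0.0]
force: [-2.7, 1.2, 1.2]
width: 0.275
```

Call:
{"op": "jog_arm", "data": {
  "commands": "0.45 0.02 0 0 0 0 0;0.45 0.02 0 0 0 0 0;0.45 0.02 -0.002 0 0 0 0;0.45 0.02 -0.002 0 0 0 0;0.45 0.02 -0.003 0 0 0 0"
}}

```text
clock: 14.4
position: [0.5491, 0.113, 0.0654]
ee_rot: [-3.138, -0.128, 0.003]
force: [-6.9, 3.5, 2.2]
width: 0.274
```

```bash
python3 -c "
from h import *
where()"
```

```text
t 14.4 pos [0.5491 0.113  0.0654] th 0.259 r 0.1143 Ftan 7.4 Frad -2.2 w 0.2742367735663839
```

Call:
{"op": "jog_arm", "data": {
  "commands": "0.45 0.007 -0.001 0 0 0 0;0.45 0 0 0 0 0 0;0.45 0 0 0 0 0 0;0.45 0 0 0 0 0 0;0.45 0 0 0 0 0 0"
}}

```text
clock: 14.9
position: [0.5507, 0.1128, 0.0653]
ee_rot: [-3.138, -0.128, 0.003]
force: [-6.6, 3.5, 0.8]
width: 0.278
```

```bash
python3 -c "
from h import *
where()"
```

```text
t 14.9 pos [0.5507 0.1128 0.0653] th 0.273 r 0.1144 Ftan 7.1 Frad -2.2 w 0.278037372571593
```

Call:
{"op": "jog_arm", "data": {
  "commands": "0.45 0.006 -0.002 0 0 0 0;0.45 0.006 -0.002 0 0 0 0;0.45 0 0 0 0 0 0;0.45 0 0 0 0 0 0;0.45 0 0 0 0 0 0"
}}

```text
clock: 15.4
position: [0.5538, 0.1121, 0.0652]
ee_rot: [-3.137, -0.128, 0.005]
force: [-8.5, 4.7, 1.4]
width: 0.276
```

```bash
python3 -c "
from h import *
where()"
```

```text
t 15.4 pos [0.5538 0.1121 0.0652] th 0.301 r 0.1143 Ftan 9.3 Frad -2.7 w 0.2757431365323545
```

Call:
{"op": "jog_arm", "data": {
  "commands": "0.45 -0.012 0.002 0 0 0 0;0.45 0 0 0 0 0 0;0 0 0 0 0 0 0;0 0 0 0 0 0 0;0 0 0 0.03 0 0 0"
}}

```text
clock: 15.9
position: [0.5521, 0.1112, 0.0745]
ee_rot: [3.138, 0.127, 0.0]
force: [0.8, -0.5, 1.3]
width: 0.473
```

Call:
{"op": "jog_arm", "data": {
  "commands": "0 0 0 0.1 0 0 0;0 0 0 0.15 0 0 0;0 0 0 0.15 0 0 0;0 0 0 0.15 0 0 0;0 0 0 0 0 0 0"
}}

```text
clock: 16.4
position: [0.5556, 0.1102, 0.2463]
ee_rot: [-3.138, -0.125, -0.016]
force: [0.5, 0.4, 0.0]
width: 0.502
```

Call:
{"op": "jog_arm", "data": {
  "commands": "0 -0.02 -0.15 0 0 0 0;0 -0.02 -0.15 0 0 0 0;0 -0.02 -0.15 0 0 0 0;0 -0.02 -0.15 0 0 0 0;0 0 0 0 0 0 0"
}}

```text
clock: 16.9
position: [0.5264, -0.0763, 0.2413]
ee_rot: [3.137, 0.11, 0.004]
force: [1.6, -0.2, -0.4]
width: 0.503
```

```bash
python3 - <<'E'
from h import *
d=grab('wrist');im=d['pixels'][...,::-1];cv2.imwrite('pics/w6.png',cv2.convertScaleAbs(cv2.resize(im[:260,120:420],(750,650))[:600],alpha=1.2))
where()
E
```

```text
t 16.95 pos [ 0.5273 -0.0726  0.2408] th -3.036 r 0.0731 Ftan 0.7 Frad 0.8 w 0.4974478579047008
```

View pics/w6.png

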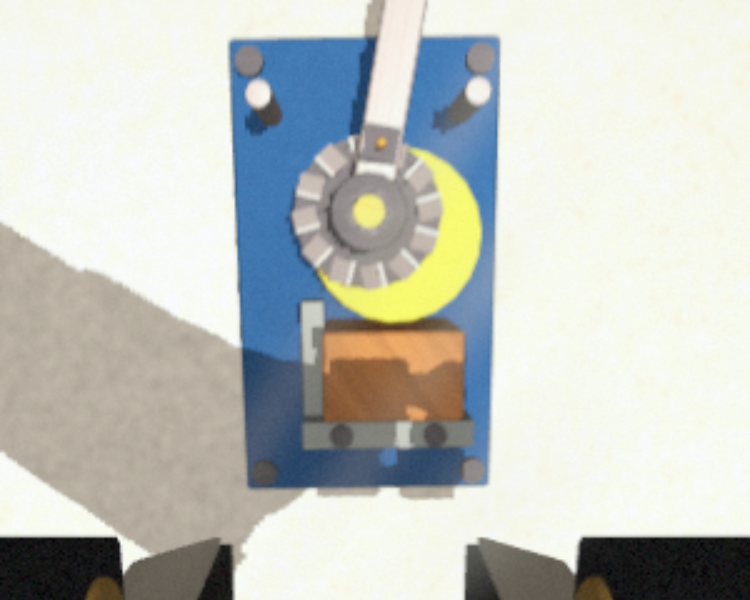

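```bash
python3 - <<'E'
from h import *
d=dict(np.load('wrist.npz'));P=pts(d)
p=P[136:164,253:302].reshape(-1,3);p=p[(p[:,2]>.06)&(p[:,2]<.076)]
A=np.c_[p[:,:2],np.ones(len(p))];c=np.linalg.lstsq(A,p[:,2],rcond=None)[0]
print(len(p),'slope',c[:2].round(3),'z',p[:,2].mean())
if np.hypot(*c[:2])<.04: print('off',arm.sign_off())
E
```

```text
1361 slope [0.003 0.004] z 0.06822770414528598
the job is handed in; nothing more can be done
off None
```

The block is clamped in the fence corner, and I handed the job in at about 17 s of the 72 s allowed. No verdict was reported.

- **Placing:** I gripped the block by its ends and lowered it into the corner. I pressed it against the pad until I felt about 5 N, and against the end stop until I felt about 7 N. Then I let it go.
- **Clamping:** I straddled the knob and worked the lever through two swings. The second swing took up load before the lever reached its stop, at about 0.3 rad. The last static reading at the knob was about 9 N, give or take 1 N, so a little above the 8 N asked for but below the 12 N crushing risk.
- **Last checks:** The final picture shows the cam on the block and the block square in the corner. Its top is level (slope under 0.005) at a height of 68 mm. The gripper had been lifted clear of the clamp. I did not measure the cam's force on the block directly; I only inferred it from the push at the knob.
- **Bystanders:** My path stayed clear of the other things on the shelf, but I did not measure their positions again at the end.
- **Disagreement:** Contact with the pad came about 3 mm sooner than my camera estimate of where the pad was. I relied on the contact forces instead.

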